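# Find the pan rest that still grips

## Robot

A 6-joint arm with a two-finger parallel gripper is mounted at the origin on a cart in front of the work surface, level with it; the furniture and walls round the work are solid. World frame = base frame: x ahead of the robot, y to its left, z up, the work surface at z = 0. Lengths are in m, angles in rad, forces in N, time in s.
With the tool pointing down it reaches from about 0.325 to 1 m from the base axis. Payload 5.1 kg.
Tool frame: the origin (TCP) lies midway between the tips of the shut fingers; the grasp point (between the pads) lies 19 mm behind it (manip.pinch_z is the distance from the TCP to the grasp point, in m); z points along the fingers, x is the direction in which the jaws open and shut, and the axes are right-handed (so a half turn about z gives the same grasp; the last joint's range is limited). The gripper opens to 85 mm and grips with 20 to 120 N. Pads are 22 mm wide; open, the fingers measure 114 mm over their backs; the gripper's body (76 mm by 85 mm) begins 54 mm behind the grasp point. The pads swing forward as they close: fully open they stand 13 mm farther back than shut.
Start: joints at [-1.212, 0.124, 1.65, -0, 1.367, -0.083], TCP at [0.278, -0.588, 0.231] pointing down, gripper open.
Joint ranges: [-2.61, 2.61], [-1.02, 2.33], [0.03, 2.71], [-1.35, 4.49], [0.32, 2.68], [-2.91, 2.91]. Speed limits (rad/s): [2.57, 2.57, 3.14, 3.14, 3.14, 3.14].

## Interface

Orientations are given as a unit quaternion [w, x, y, z].
In Python, from rig import sensors, get_image, manip, spotter gives the robot as it stands.
- The arm moves only by the tool arm_command, never from a script. Its argument "steps" is a list of rows, each a list of 3 entries, a list of its own where there are three numbers: the shift along the tool's x, y, z in mm, then the turn, a rotation vector about the tool's x, y, z in rad, then the opening, from 0 (shut) to 1 (fully open). In form: [[[tx, ty, tz], [rx, ry, rz], fingers], ...]. A call has 1 to 10 rows; each row is the pose to reach, as a shift and turn from the pose commanded when the call began, along the tool's axes at that moment; what a row does not reach only later rows make up. A row lasts 1/12 s, in which the tool goes at most 41.7 mm and 7.16 degrees, less where a joint would pass 70% of its speed; a pose out of reach is approached as far as the arm can. A call with a gripper value outside its range is refused whole. The fingers move at their own pace and stop on an object; "squeeze" is the grip in N (left out, the last holds). Time passes only in rows, so rows that repeat a pose let the fingers close. It gives the time, the measured TCP pose, the force and the opening at its end, in the units of the state.
- sensors.get_state(): the state, without advancing time (a new reading comes with each control period).
- get_image(name): name is "scene" or "top" or "wrist"; returns a dict with "img" (384x512x3 uint8, red, green, blue), "camera_matrix" (3x3 intrinsics, pixels), "D" ([k1, k2, p1, p2, k3] as OpenCV has them; the pictures are not rectified), "view" (4x4, takes a point from world to camera coordinates). Camera axes: x right, y down, z forward; pixel columns grow to the right and rows downward; lengths in m; the calibration is good to about 2 mm. A picture is of the moment at which its call begins. There is no depth.
- manip.close_job(): hands the job in, once; it reports no verdict.
Trained networks look in a picture, given as the dict that the camera call returned (one of the last four; its "shot" number tells which), for a name from the list of things; names that differ only in an ending like _2 or _b are one class to them, and where a whole thing is asked for, a point or a joint stands for the part that bears it (a point fixed in the world has none). Each returns a list of dicts, best first, with "confidence" (0 to 1); they miss things now and then, are a little off and sometimes report something else, mostly with a low value. They report only what shows in the picture. A call takes as long as a camera call. They do not tell look-alikes from the thing itself.
- spotter.recognise(label, picture): "pixel" ([column, row] in pixels, amid what is visible of it).
- spotter.mark_of(label, picture): "pixel" ([column, row] in pixels: a listed point, or the origin of a listed thing).
The state is a dict: "t": time; "joint_positions": joint angles; "qvel": joint speeds; "joint_torque": joint torques, N m; "tcp_pos": TCP position; "orientation": TCP orientation; "wrist_force": force on the tool from outside, world axes, zero at the start; "moment": the same for the moment, N m; "opening": opening from 0.0 (shut) to 1.0 (fully open).
Only numpy, scipy, OpenCV 4.12 (cv2) and the standard library are available. Lean on these libraries where they do the work, as an engineer would, in place of code of your own. Each camera call takes 0.05 s, during which the arm holds its last target. There are 200 camera calls.

## Task

The three pan rests look alike, but only one still has a sole that grips; the other two are worn slippery. Push each one at least 5 cm over the worktop, without pressing it down hard, to feel how hard it drags, and leave it where the push ended; then stand the one that grips flat on the middle of the sloping drainer, so that it stays there when let go. A slippery rest must not slide down to the drainer's lip: leave those two on the worktop where you pushed them, and do not disturb the timer, the spice jar or the teaspoon.

Things in the scene. Friction and masses are not known exactly. Their poses are not given: they have to be found in the camera images.
- rest_a_mid (a point): Pan rest A, 64 mm long (its x) x 44 wide (y) x 40 high, about 0.8 kg: a dark steel block (5 to 36 mm up) on a rubber sole, two cork strips on top; the three look exactly alike and the letter says nothing of their grip. This point is its centre, 20 mm above its underside; z is up.
- rest_b_mid (a point): Pan rest B, 64 mm long (its x) x 44 wide (y) x 40 high, about 0.8 kg: a dark steel block (5 to 36 mm up) on a rubber sole, two cork strips on top; the three look exactly alike and the letter says nothing of their grip. This point is its centre, 20 mm above its underside; z is up.
- rest_c_mid (a point): Pan rest C, 64 mm long (its x) x 44 wide (y) x 40 high, about 0.8 kg: a dark steel block (5 to 36 mm up) on a rubber sole, two cork strips on top; the three look exactly alike and the letter says nothing of their grip. This point is its centre, 20 mm above its underside; z is up.
- slope_mid (a point): Sloping steel drainer, fixed on the worktop: a grooved plate 190 mm long (its x) and 150 mm wide (y) that falls 20 degrees towards its -x end, the one nearer the robot, where a 14 mm lip stands. This point is the middle of the plate's upper face, 50 mm above the worktop; z is the plate's normal (20 degrees off vertical), x points up the slope.
- board: Flat oak serving board lying on the other side, fixed, not needed: 14 mm thick, 150 mm wide (y), from 85 mm in front of (-x) to 150 mm behind this point.
- worktop_right: The grey worktop on which everything stands; its top face is z = 0. Pushed level and steadily over it, without pressing down, the worn rests drag with about 0.6 to 2 N, the one that grips with 6 to 11 N while it moves; when the push stops, some 3 N of that remain, of the worn ones next to nothing. The origin of this body has no use.
- cornice_main: Fixed cornice under the wall cabinets: its underside is 0.46 m above the worktop and its front edge 0.577 m ahead of the robot's axis; keep the wrist and forearm clear of it. The origin of this body has no use.
- egg_timer: Bystander, loose: round kitchen timer, 62 mm across, 40 mm high, origin at the centre of its underside.
- spice_low: Bystander, loose: low spice jar, 45 mm across, 75 mm high, origin at the centre of its underside.
- teaspoon: Bystander, loose: teaspoon lying on the worktop, 132 mm long (its x), 26 mm wide, 9 mm high, origin at the centre of its underside.
Not all that is in view belongs to the job. Leave any green or yellow look-alike of the part that bears rest_c_mid alone.

How it is judged:
On the way:
1. each of the three rests stands on the worktop at least 4 cm from where it started (distance of each of rest_a_mid, rest_b_mid, rest_c_mid from where it was at the start of the episode above 0.04 m and height (world z) of each of rest_a_mid, rest_b_mid, rest_c_mid below 0.026 m and angle between each of rest_a_mid, rest_b_mid, rest_c_mid's own z axis and vertical below 0.1 rad), for 0.2 s.
At the end, for the whole second after the job is handed in: One rest stands flat on the sloping plate (its centre within 45 mm along and 50 mm across of the plate's middle) and holds there by its own grip; the other two stand upright on the worktop, each 4 cm or more from its start; all at rest (((x of rest_a_mid in the frame of slope_mid between -0.045 and 0.045 m and y of rest_a_mid in the frame of slope_mid between -0.05 and 0.05 m and z of rest_a_mid in the frame of slope_mid between 0.014 and 0.026 m and angle between the z axis of rest_a_mid and the z axis of slope_mid, either way round below 0.1 rad and distance of each of rest_b_mid, rest_c_mid from where it was at the start of the episode above 0.04 m and height (world z) of each of rest_b_mid, rest_c_mid below 0.026 m and angle between each of rest_b_mid, rest_c_mid's own z axis and vertical below 0.1 rad) or (x of rest_b_mid in the frame of slope_mid between -0.045 and 0.045 m and y of rest_b_mid in the frame of slope_mid between -0.05 and 0.05 m and z of rest_b_mid in the frame of slope_mid between 0.014 and 0.026 m and angle between the z axis of rest_b_mid and the z axis of slope_mid, either way round below 0.1 rad and distance of each of rest_a_mid, rest_c_mid from where it was at the start of the episode above 0.04 m and height (world z) of each of rest_a_mid, rest_c_mid below 0.026 m and angle between each of rest_a_mid, rest_c_mid's own z axis and vertical below 0.1 rad) or (x of rest_c_mid in the frame of slope_mid between -0.045 and 0.045 m and y of rest_c_mid in the frame of slope_mid between -0.05 and 0.05 m and z of rest_c_mid in the frame of slope_mid between 0.014 and 0.026 m and angle between the z axis of rest_c_mid and the z axis of slope_mid, either way round below 0.1 rad and distance of each of rest_a_mid, rest_b_mid from where it was at the start of the episode above 0.04 m and height (world z) of each of rest_a_mid, rest_b_mid below 0.026 m and angle between each of rest_a_mid, rest_b_mid's own z axis and vertical below 0.1 rad)) and linear speed of each of rest_a, rest_b, rest_c below 0.015 m/s); the robot touches nothing.
It fails at once if a rest is pressed on the worktop with more than 40 N (its own weight of 8 N included) (contact force between any of rest_a, rest_b, rest_c and worktop_right above 40 N).
It fails at once if a rest slides down to the foot of the drainer ((x of rest_a_mid in the frame of slope_mid between -0.1 and -0.052 m and y of rest_a_mid in the frame of slope_mid between -0.08 and 0.08 m and z of rest_a_mid in the frame of slope_mid below 0.026 m) or (x of rest_b_mid in the frame of slope_mid between -0.1 and -0.052 m and y of rest_b_mid in the frame of slope_mid between -0.08 and 0.08 m and z of rest_b_mid in the frame of slope_mid below 0.026 m) or (x of rest_c_mid in the frame of slope_mid between -0.1 and -0.052 m and y of rest_c_mid in the frame of slope_mid between -0.08 and 0.08 m and z of rest_c_mid in the frame of slope_mid below 0.026 m)).
It fails at once if the kitchen timer is moved more than 3 cm (distance of egg_timer from where it was at the start of the episode above 0.03 m).
It fails at once if the spice jar is moved more than 3 cm (distance of spice_low from where it was at the start of the episode above 0.03 m).
It fails at once if the teaspoon is moved more than 3 cm (distance of teaspoon from where it was at the start of the episode above 0.03 m).
It also fails if it takes over 70 s, if anything falls off the work surface, if the arm or the gripper's body presses on something with over 40 N, if the wrist force passes 120 N, or if a joint passes its speed limit or range.

## Working session

There is one attempt and no reset: what is moved stays moved. The work goes in short steps, Python scripts to look and compute and a tool call to move; the robot and the scene stay as the last step left them, time stands still between calls to the robot, and variables do not carry over. Pictures are saved under pics/ and viewed, about 8 in all and at most 12, crops included, and the job is handed in when it is done.

Besides the shell and the picture viewer there is one more tool, called after "Call:" as a command line: name --argument value ..., lists and objects as JSON in quotes. arm_command: Moves the arm, as the interface text tells. Its arguments: {"type":"object","properties":{"steps":{"type":"array"},"squeeze":{"type":"number"}},"required":["steps"]}

```bash
mkdir -p pics; ls
cat > h.py <<'E'
import numpy as np, cv2
from rig import sensors, get_image, manip, spotter
from scipy.spatial.transform import Rotation as R
def ray(p,px):
    V=np.array(p['view']);K=np.array(p['camera_matrix']);D=np.array(p['D'])
    u=cv2.undistortPoints(np.array([[px]],float),K,D)[0,0]
    return -V[:3,:3].T@V[:3,3], V[:3,:3].T@np.array([u[0],u[1],1])
def at_z(p,px,z):
    c,d=ray(p,px); return c+d*(z-c[2])/d[2]
def proj(p,X):
    V=np.array(p['view']);return cv2.projectPoints(np.array(X,float).reshape(-1,1,3),cv2.Rodrigues(V[:3,:3])[0],V[:3,3],np.array(p['camera_matrix']),np.array(p['D']))[0].reshape(-1,2)
def tri(obs):
    A=np.zeros((3,3));b=np.zeros(3)
    for p,px in obs:
        c,d=ray(p,px);d/=np.linalg.norm(d);M=np.eye(3)-np.outer(d,d);A+=M;b+=M@c
    return np.linalg.solve(A,b)
def save(p,n,crop=None,s=1):
    im=p['img'][:,:,::-1]
    if crop: im=im[crop[1]:crop[3],crop[0]:crop[2]]
    cv2.imwrite('pics/'+n,cv2.resize(im,None,fx=s,fy=s,interpolation=cv2.INTER_CUBIC))
E
cat > a.py <<'E'
from h import *
s=sensors.get_state();print(s['t'],s['tcp_pos'],s['orientation'],s['wrist_force'],s['opening'],manip.pinch_z)
ps={n:get_image(n) for n in('scene','top','wrist')}
for n,p in ps.items():
    save(p,'0'+n+'.png')
    for l,z in [('rest_c_mid',.02),('slope_mid',.05),('egg_timer',0),('spice_low',0),('teaspoon',0),('board',.014)]:
        print(n,l,[(np.round(r['pixel']),round(r['confidence'],2),np.round(at_z(p,r['pixel'],z),3)[:2]) for r in spotter.mark_of(l,p)])
cv2.imwrite('pics/0st.png',np.hstack([ps['top']['img'],ps['scene']['img']])[:,:,::-1])
E
python3 a.py
```

```text
pics
0.0 [ 0.27768519 -0.5870315   0.2300706 ] [-6.03350999e-04  8.44866838e-01 -5.34975677e-01 -8.28969367e-04] [-0.80098924  0.48245766  1.19709075] 1.000837401401267 0.0187
scene rest_c_mid [(array([367., 322.]), 0.68, array([ 0.486, -0.646])), (array([244., 257.]), 0.57, array([ 0.448, -0.156])), (array([325., 332.]), 0.57, array([ 0.366, -0.585])), (array([332., 301.]), 0.56, array([ 0.486, -0.525]))]
scene slope_mid [(array([198., 225.]), 0.74, array([0.432, 0.114])), (array([168., 209.]), 0.56, array([0.423, 0.331])), (array([226., 222.]), 0.49, array([0.54 , 0.054]))]
scene egg_timer [(array([230., 220.]), 0.51, array([0.625, 0.127]))]
scene spice_low [(array([263., 237.]), 0.55, array([ 0.629, -0.08 ]))]
scene teaspoon [(array([195., 227.]), 0.48, array([0.462, 0.181])), (array([252., 230.]), 0.43, array([ 0.634, -0.008]))]
scene board [(array([286., 284.]), 0.91, array([ 0.453, -0.366]))]
top rest_c_mid [(array([366., 251.]), 0.53, array([ 0.361, -0.583]))]
top slope_mid [(array([138., 232.]), 0.71, array([0.449, 0.341]))]
top egg_timer []
top spice_low [(array([137., 231.]), 0.66, array([0.477, 0.366])), (array([246., 198.]), 0.5, array([ 0.634, -0.094]))]
top teaspoon [(array([224., 198.]), 0.5, array([0.637, 0.003]))]
top board []
wrist rest_c_mid [(array([382.,  26.]), 0.73, array([ 0.478, -0.642])), (array([289.,  87.]), 0.56, array([ 0.376, -0.579]))]
wrist slope_mid []
wrist egg_timer []
wrist spice_low []
wrist teaspoon []
wrist board []
```

View pics/0top.png

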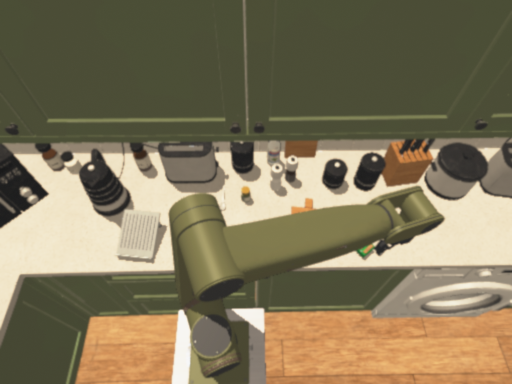

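View pics/0scene.png

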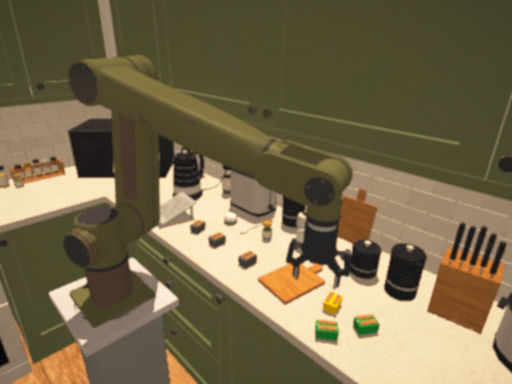

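View pics/0wrist.png

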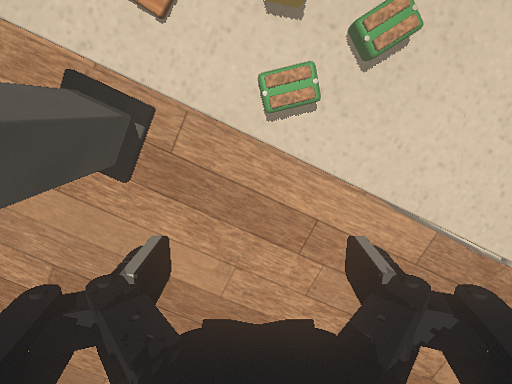

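The pictures show three dark rests at scene (247,259), (217,240) and (197,227). The drainer is at (178,208), the timer at (231,218), the spoon at (250,229) and the jar at (267,231).

What could be taken for a rest: green blocks at scene (327,330) and (366,324), and a yellow one at (332,303), all near the board. I choose the three dark steel ones on the left. I'll move the wrist camera over them for a close check.

Call:
arm_command --steps '[[[-40,-28,-40],[0,0,0.04],1],[[-75,-55,-70],[0,0,0.08],1],[[-488,-342,-130],[0,0,0.44],1],[[-488,-342,-130],[0,0,0.44],1],[[-488,-342,-130],[0,0,0.44],1],[[-488,-342,-130],[0,0,0.44],1],[[-488,-342,-130],[0,0,0.44],1],[[-488,-342,-130],[0,0,0.44],1],[[-488,-342,-130],[0,0,0.44],1],[[-488,-342,-130],[0,0,0.44],1]]'

```text
t: 1.88
tcp_pos: [0.3448, -0.1958, 0.3319]
orientation: [-0.0, 0.707, -0.707, 0.001]
wrist_force: [1.1, 0.4, 0.2]
opening: 1.002
```

```bash
cat > go.py <<'E'
import sys
from h import *
# go.py x y z yaw_deg_of_tool_x [tilt_deg about world y through... applied after]
def delta(pos,yaw,tilt=0):
    s=sensors.get_state();q=s['orientation'];T=R.from_quat([q[1],q[2],q[3],q[0]])
    a=np.radians(yaw);x=np.array([np.cos(a),np.sin(a),0]);z=np.array([0,0,-1.])
    G=R.from_rotvec([0,np.radians(tilt),0])*R.from_matrix(np.c_[x,np.cross(z,x),z])
    return np.round(T.inv().apply(np.array(pos)-s['tcp_pos'])*1000,1),np.round((T.inv()*G).as_rotvec(),3)
if __name__=='__main__':
    v=list(map(float,sys.argv[1:]));print(*delta(v[:3],*v[3:]))
E
python3 go.py .38 0 .36 -90
```

```text
[-195.7  -35.4  -28.2] [-0.001 -0.001  0.001]
```

```bash
cat > a2.py <<'E'
from h import *
import pickle,sys
n=sys.argv[1];p=get_image('wrist');save(p,n+'.png');pickle.dump(p,open(n+'.pkl','wb'))
for l,z in [('rest_c_mid',.02),('slope_mid',.05),('egg_timer',0),('spice_low',0),('teaspoon',0)]:
    print(l,[(np.round(r['pixel']),round(r['confidence'],2),np.round(at_z(p,r['pixel'],z),3)[:2]) for r in spotter.mark_of(l,p)])
E
python3 a2.py w1
```

```text
rest_c_mid [(array([240.,  86.]), 0.76, array([ 0.446, -0.17 ])), (array([504., 137.]), 0.75, array([ 0.375, -0.578])), (array([486.,  60.]), 0.64, array([ 0.486, -0.527]))]
slope_mid []
egg_timer []
spice_low []
teaspoon []
```

Call:
arm_command --steps '[[[-40,-7,-6],[0,0,0],1],[[-80,-14,-12],[0,0,0],1],[[-120,-21,-18],[0,0,0],1],[[-160,-28,-24],[0,0,0],1],[[-196,-35,-28],[0,0,0],1],[[-236,-35,-28],[0,0,0],1],[[-276,-35,-28],[0,0,0],1],[[-316,-35,-28],[0,0,0],1],[[-326,-35,-28],[0,0,0],1],[[-326,-35,-28],[0,0,0],1]]'

```text
t: 3.02
tcp_pos: [0.3798, 0.1295, 0.3586]
orientation: [0.001, 0.709, -0.706, -0.001]
wrist_force: [0.6, -1.7, -1.0]
opening: 0.998
```

```bash
python3 a2.py w2
python3 - <<'E'
import pickle,cv2,numpy as np
a,b=[pickle.load(open(f'w{i}.pkl','rb'))['img'][:300] for i in(1,2)]
cv2.imwrite('pics/w12.png',np.vstack([a,b])[:,:,::-1])
E
```

```text
rest_c_mid [(array([444., 110.]), 0.71, array([ 0.449, -0.168]))]
slope_mid [(array([238., 101.]), 0.58, array([0.46 , 0.159])), (array([116., 112.]), 0.56, array([0.443, 0.342]))]
egg_timer []
spice_low []
teaspoon []
```

View pics/w12.png

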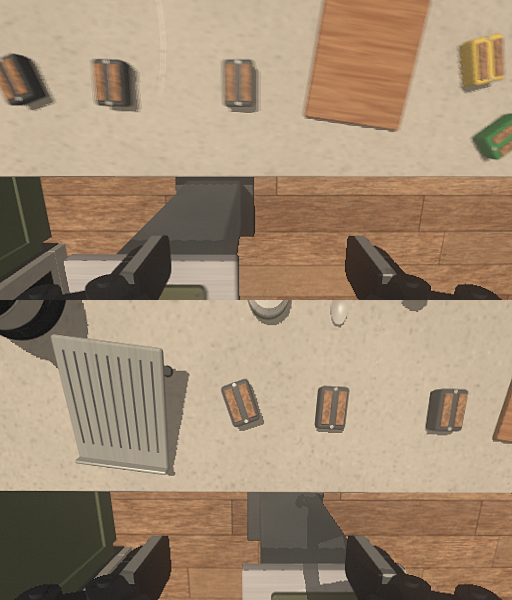

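The wrist views show three dark rests in the lower picture at (241,103), (333,108) and (447,111). The drainer is on the left at about (115,110), the timer at (270,0), the spoon at (339,10) and the jar at (414,0). The yellow and green blocks are separate, to the right of the board. Next I measure the poses by two-view segmentation.

```bash
cat > m.py <<'E'
from h import *
import pickle
def tops(p,z=.04,roi=None):
    hsv=cv2.cvtColor(p['img'],cv2.COLOR_RGB2HSV)
    m=((hsv[...,2]<110)|((hsv[...,0]<18)&(hsv[...,1]>85)&(hsv[...,2]<215))).astype(np.uint8)
    cork=((hsv[...,0]<18)&(hsv[...,1]>85)&(hsv[...,2]>90)).astype(np.uint8)
    cork[:10]=0;cork[175:]=0
    cork=cv2.morphologyEx(cork,cv2.MORPH_CLOSE,np.ones((7,7)))
    n,l,st,c=cv2.connectedComponentsWithStats(cork);out=[]
    for i in range(1,n):
        if 300<st[i,4]<2500:
            ys,xs=np.where(l==i);P=np.array([at_z(p,(x,y),z)[:2] for x,y in zip(xs,ys)],np.float32)
            (cx,cy),(w,h),a=cv2.minAreaRect(P)
            if w<h:w,h,a=h,w,a+90
            out.append((c[i],np.array([cx,cy]),w,h,(a+90)%180-90))
    return out
if __name__=='__main__':
    P=[pickle.load(open(f'w{i}.pkl','rb')) for i in(1,2)]
    T=[tops(p) for p in P]
    for t in T:
        for r in t: print(np.round(r[0]),np.round(r[1],4),np.round(r[2:],3))
        print()
    for a in T[0]:
        for b in T[1]:
            if np.linalg.norm(a[1]-b[1])<.03: print('tri',np.round(tri([(P[0],a[0]),(P[1],b[0])]),4))
    p=P[1]
    for n,px,z in [('tl',(52,38),.05+.0325),('tr',(163,48),.0825),('br',(168,165),.0175),('bl',(80,160),.0175)]: print(n,np.round(at_z(p,px,z),4))
E
python3 m.py
```

```text
[491.  59.] [ 0.4838 -0.5197] [ 0.049  0.035 14.253]
[10. 80.] [0.4569 0.1597] [ 0.051  0.04  18.351]
[107.  82.] [0.4506 0.0161] [ 0.05   0.037 -3.261]
[238.  82.] [ 0.4492 -0.1678] [ 0.049  0.037 -0.233]
[504. 141.] [ 0.3702 -0.5669] [3.600e-02 3.100e-02 3.659e+01]

[505. 120.] [ 0.4451 -0.2475] [ 0.095  0.029 12.735]
[240. 102.] [0.4568 0.157 ] [ 0.049  0.035 18.665]
[334. 107.] [0.4507 0.0151] [ 0.05   0.035 -2.79 ]
[453. 110.] [ 0.4497 -0.1689] [0.049 0.036 0.126]

tri [0.4566 0.1573 0.0375]
tri [0.4512 0.0153 0.0408]
tri [ 0.4497 -0.1682  0.0409]
tl [0.5383 0.4009 0.0825]
tr [0.525  0.2546 0.0825]
br [0.3571 0.2793 0.0175]
bl [0.3651 0.4272 0.0175]
```

```bash
python3 go.py .390 .135 .06 -71.5; python3 go.py .390 .135 .014 -71.5
```

```text
[ -8.2 -10.1 299.3] [ 0.    -0.    -0.324]
[ -8.2 -10.1 345.3] [ 0.    -0.    -0.324]
```

Call:
arm_command --steps '[[[-1,-1,35],[0,0,-0.04],0],[[-2,-2,75],[0,0,-0.1],0],[[-3,-4,115],[0,0,-0.15],0],[[-4,-6,155],[0,0,-0.2],0],[[-5,-7,195],[0,0,-0.25],0],[[-6,-8,235],[0,0,-0.3],0],[[-8,-10,270],[0,0,-0.324],0],[[-8,-10,299],[0,0,-0.324],0],[[-8,-10,325],[0,0,-0.324],0],[[-8,-10,343],[0,0,-0.324],0]]'

```text
t: 4.15
tcp_pos: [0.388, 0.1349, 0.0137]
orientation: [0.001, 0.812, -0.584, -0.001]
wrist_force: [-0.9, -0.5, -1.2]
opening: -0.005
```

```bash
python3 -c "
from h import *
s=sensors.get_state();print(s['tcp_pos'],s['wrist_force'],s['opening'])"; python3 go.py .390 .135 .014 -71.5;python3 go.py .471 .1621 .014 -71.5
```

```text
[0.38803227 0.13494378 0.01367559] [-0.87771943 -0.47332265 -1.15326305] -0.005448365319653372
[ 0.6 -1.9 -0.3] [0.003 0.    0.001]
[  0.6 -87.3  -0.6] [0.003 0.    0.001]
```

Call:
arm_command --steps '[[[0,-8,0],[0,0,0],0],[[0,-16,0],[0,0,0],0],[[0,-24,0],[0,0,0],0],[[0,-29,0],[0,0,0],0],[[0,-34,0],[0,0,0],0],[[0,-39,0],[0,0,0],0],[[0,-44,0],[0,0,0],0],[[0,-49,0],[0,0,0],0],[[0,-54,0],[0,0,0],0],[[0,-59,0],[0,0,0],0]]'

```text
t: 4.98
tcp_pos: [0.4445, 0.155, 0.0175]
orientation: [0.002, 0.813, -0.583, -0.001]
wrist_force: [-9.8, -3.2, 7.3]
opening: 0.0
```

Call:
arm_command --steps '[[[0,-5,0],[0,0,0],0],[[0,-10,0],[0,0,0],0],[[0,-15,0],[0,0,0],0],[[0,-20,0],[0,0,0],0],[[0,-25,0],[0,0,0],0],[[0,-30,0],[0,0,0],0]]'

```text
t: 5.48
tcp_pos: [0.473, 0.1647, 0.0175]
orientation: [0.002, 0.813, -0.583, -0.001]
wrist_force: [-10.8, -3.6, 6.7]
opening: -0.003
```

Call:
arm_command --steps '[[[0,0,0],[0,0,0],0],[[0,0,0],[0,0,0],0],[[0,0,0],[0,0,0],0]]'

```text
t: 5.73
tcp_pos: [0.4746, 0.1651, 0.0175]
orientation: [-0.0, 0.812, -0.583, 0.0]
wrist_force: [-2.8, -1.4, 2.7]
opening: -0.001
```

```bash
python3 a2.py w3;  python3 go.py .376 .018 .10 -93; python3 go.py .376 .018 .014 -93
```

```text
rest_c_mid []
slope_mid []
egg_timer [(array([442.,  16.]), 0.59, array([0.61 , 0.115]))]
spice_low []
teaspoon []
[107.9 140.3 -83.5] [-0.002  0.     0.378]
[107.9 140.5   2.5] [-0.002  0.     0.378]
```

A drags with about 10.8 N while moving and about 3 N after the stop, so A looks like the gripping one. Next I test B.

Call:
arm_command --steps '[[[0,30,-5],[0,0,0],0],[[0,60,-30],[0,0,0.05],0],[[15,85,-60],[0,0,0.12],0],[[45,105,-70],[0,0,0.2],0],[[75,125,-70],[0,0,0.3],0],[[108,140,-60],[0,0,0.378],0],[[108,140,-40],[0,0,0.378],0],[[108,140,-15],[0,0,0.378],0],[[108,140,2],[0,0,0.378],0],[[108,140,2],[0,0,0.378],0]]'

```text
t: 6.87
tcp_pos: [0.373, 0.0177, 0.0112]
orientation: [-0.002, -0.688, 0.726, 0.002]
wrist_force: [-0.7, 0.2, -0.6]
opening: -0.001
```

Call:
arm_command --steps '[[[0,-8,0],[0,0,0],0],[[0,-16,0],[0,0,0],0],[[0,-24,0],[0,0,0],0],[[0,-29,0],[0,0,0],0],[[0,-34,0],[0,0,0],0],[[0,-39,0],[0,0,0],0],[[0,-44,0],[0,0,0],0],[[0,-49,0],[0,0,0],0],[[0,-54,0],[0,0,0],0],[[0,-59,0],[0,0,0],0]]'

```text
t: 7.7
tcp_pos: [0.4349, 0.0148, 0.0143]
orientation: [-0.0, -0.688, 0.725, 0.0]
wrist_force: [-3.4, -0.3, 2.3]
opening: -0.001
```

Call:
arm_command --steps '[[[0,-5,0],[0,0,0],0],[[0,-10,0],[0,0,0],0],[[0,-15,0],[0,0,0],0],[[0,-20,0],[0,0,0],0],[[0,-25,0],[0,0,0],0],[[0,-30,0],[0,0,0],0],[[0,-33,0],[0,0,0],0]]'

```text
t: 8.28
tcp_pos: [0.4683, 0.013, 0.0144]
orientation: [0.0, -0.688, 0.725, -0.0]
wrist_force: [-3.8, -0.5, 2.6]
opening: 0.0
```

Call:
arm_command --steps '[[[0,0,0],[0,0,0],0],[[0,0,0],[0,0,0],0],[[0,0,0],[0,0,0],0]]'

```text
t: 8.53
tcp_pos: [0.468, 0.013, 0.0145]
orientation: [0.0, -0.688, 0.725, -0.0]
wrist_force: [0.2, -0.3, -0.7]
opening: -0.0
```

```bash
python3 go.py .376 -.168 .014 -90
```

```text
[185.6  82.4   0.4] [-0.001 -0.    -0.052]
```

Call:
arm_command --steps '[[[0,30,-5],[0,0,0],0],[[0,60,-25],[0,0,-0.01],0],[[30,80,-50],[0,0,-0.02],0],[[70,82,-55],[0,0,-0.03],0],[[110,82,-55],[0,0,-0.04],0],[[150,82,-50],[0,0,-0.052],0],[[186,82,-35],[0,0,-0.052],0],[[186,82,-12],[0,0,-0.052],0],[[186,82,0],[0,0,-0.052],0],[[186,82,0],[0,0,-0.052],0]]'

```text
t: 9.37
tcp_pos: [0.3737, -0.168, 0.0117]
orientation: [-0.001, -0.706, 0.708, 0.003]
wrist_force: [0.6, -0.3, -0.5]
opening: -0.001
```

Call:
arm_command --steps '[[[0,-8,0],[0,0,0],0],[[0,-16,0],[0,0,0],0],[[0,-24,0],[0,0,0],0],[[0,-29,0],[0,0,0],0],[[0,-34,0],[0,0,0],0],[[0,-39,0],[0,0,0],0],[[0,-44,0],[0,0,0],0],[[0,-49,0],[0,0,0],0],[[0,-54,0],[0,0,0],0],[[0,-59,0],[0,0,0],0]]'

```text
t: 10.2
tcp_pos: [0.4353, -0.1684, 0.0143]
orientation: [-0.0, -0.707, 0.707, 0.0]
wrist_force: [-2.2, 0.3, 2.2]
opening: 0.004
```

Call:
arm_command --steps '[[[0,-5,0],[0,0,0],0],[[0,-10,0],[0,0,0],0],[[0,-15,0],[0,0,0],0],[[0,-20,0],[0,0,0],0],[[0,-25,0],[0,0,0],0],[[0,-30,0],[0,0,0],0],[[0,-33,0],[0,0,0],0]]'

```text
t: 10.78
tcp_pos: [0.4687, -0.1685, 0.0144]
orientation: [0.0, -0.707, 0.707, -0.0]
wrist_force: [-2.9, 0.1, 2.2]
opening: 0.002
```

Call:
arm_command --steps '[[[0,0,0],[0,0,0],0],[[0,0,0],[0,0,0],0],[[0,0,0],[0,0,0],0]]'

```text
t: 11.03
tcp_pos: [0.4681, -0.1684, 0.0144]
orientation: [0.0, -0.707, 0.707, -0.0]
wrist_force: [0.1, -0.3, 0.3]
opening: 0.0
```

```bash
python3 go.py .38 .02 .36 -90
```

```text
[-188.4   88.  -345.7] [-0.001 -0.    -0.   ]
```

C drags with about 2.5 N and leaves nothing after the stop. A (10.8 N, 3 N left) is the gripping rest. I back off and look again.

Call:
arm_command --steps '[[[0,30,-5],[0,0,0],0],[[0,60,-25],[0,0,0],0],[[-30,80,-50],[0,0,0],0.3],[[-60,88,-80],[0,0,0],0.6],[[-90,88,-115],[0,0,0],1],[[-120,88,-150],[0,0,0],1],[[-150,88,-180],[0,0,0],1],[[-180,88,-210],[0,0,0],1],[[-190,88,-250],[0,0,0],1],[[-190,88,-290],[0,0,0],1]]'

```text
t: 11.87
tcp_pos: [0.3787, 0.023, 0.2953]
orientation: [-0.0, 0.708, -0.706, -0.001]
wrist_force: [1.0, 0.0, 1.3]
opening: 1.0
```

Call:
arm_command --steps '[[[-40,0,-30],[0,0,0],1],[[-70,0,-50],[0,0,0],1],[[-80,0,-50],[0,0,0],1],[[-80,0,-50],[0,0,0],1]]'

```text
t: 12.2
tcp_pos: [0.3804, 0.1028, 0.3472]
orientation: [-0.002, 0.709, -0.706, 0.001]
wrist_force: [-0.4, -0.2, -1.5]
opening: 1.0
```

```bash
python3 a2.py w4
```

```text
rest_c_mid [(array([439.,  69.]), 0.82, array([ 0.511, -0.169])), (array([317.,  68.]), 0.73, array([0.51 , 0.016]))]
slope_mid [(array([ 96., 112.]), 0.63, array([0.446, 0.341]))]
egg_timer []
spice_low []
teaspoon [(array([320.,  69.]), 0.59, array([0.512, 0.008]))]
```

Call:
arm_command --steps '[[[-40,0,0],[0,0,0],1],[[-80,0,0],[0,0,0],1],[[-120,0,0],[0,0,0],1],[[-150,0,0],[0,0,0],1],[[-170,0,0],[0,0,0],1],[[-180,0,0],[0,0,0],1],[[-180,0,0],[0,0,0],1],[[-180,0,0],[0,0,0],1]]'

```text
t: 13.17
tcp_pos: [0.3802, 0.2799, 0.3442]
orientation: [-0.001, -0.707, 0.707, -0.0]
wrist_force: [0.3, -0.7, 0.5]
opening: 0.999
```

```bash
python3 a2.py w5
python3 - <<'E'
from h import *
from m import tops
import pickle
P=[pickle.load(open(f'w{i}.pkl','rb')) for i in(4,5)]
T=[tops(p) for p in P]
for t in T:
    for r in t: print(np.round(r[0]),np.round(r[1],4),np.round(r[2:],3))
for a in T[0]:
    for b in T[1]:
        if np.linalg.norm(a[1]-b[1])<.03: print('tri',np.round(tri([(P[0],a[0]),(P[1],b[0])]),4))
im=np.hstack([p['img'][:200,:380] for p in P])
cv2.imwrite('pics/w45.png',np.vstack([p['img'][:230] for p in P])[:,:,::-1])
E
```

```text
rest_c_mid []
slope_mid [(array([216., 108.]), 0.78, array([0.45 , 0.339]))]
egg_timer []
spice_low []
teaspoon []
[206.  62.] [0.5155 0.1773] [ 0.05   0.035 18.911]
[323.  65.] [0.5116 0.0113] [ 0.049  0.035 -3.025]
[501. 111.] [ 0.4662 -0.2523] [ 0.143  0.044 12.232]
[447.  66.] [ 0.5121 -0.1684] [0.05  0.035 0.378]
[329.  60.] [0.5157 0.1787] [ 0.05   0.035 18.696]
[444.  64.] [0.512  0.0133] [ 0.05   0.036 -3.069]
tri [0.5163 0.1779 0.0369]
tri [0.5129 0.0102 0.035 ]
```

View pics/w45.png

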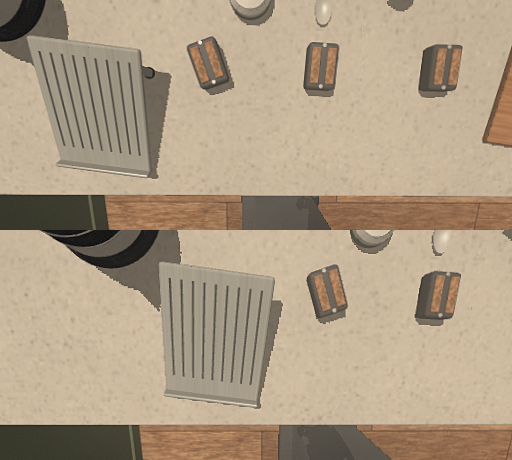

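A is now at (206,62) in the upper picture. B (323,65) and C (447,66) are upright and were pushed about 6 cm. The timer and spoon at the top edge look untouched. Now the exact drainer pose and the approach numbers.

```bash
python3 - <<'E'
from h import *
import pickle
P=[pickle.load(open(f'w{i}.pkl','rb')) for i in(4,5)]
for n,a,b in [('tl',(29,37),(160,33)),('tr',(142,48),(273,48)),('lipR',(155,177),(258,177)),('lipL',(57,163),(165,165)),('mid',(96,112),(216,108))]:
    print(n,np.round(tri([(P[0],a),(P[1],b)]),4))
p=P[0]
print('knob z.03',at_z(p,(152,72),.03), 'timer',at_z(p,(250,20),0.0))
# hypotheses: project plate outline for several yaws
E
python3 go.py .5158 .178 .09 -71.3;python3 go.py .5158 .178 .003 -71.3
```

```text
tl [0.5428 0.4047 0.074 ]
tr [0.5282 0.2594 0.0629]
lipR [ 3.377e-01  2.792e-01 -3.000e-04]
lipL [0.3652 0.4261 0.0288]
mid [0.4481 0.3392 0.0513]
knob z.03 [0.50302351 0.25966763 0.03      ] timer [0.58056467 0.11606369 0.        ]
[ 101.7 -135.5  255. ] [-0.001  0.    -0.328]
[ 101.7 -135.5  342. ] [-0.001  0.    -0.328]
```

Call:
arm_command --steps '[[[10,-13,10],[0,0,-0.04],0.72],[[25,-33,40],[0,0,-0.1],0.72],[[45,-58,65],[0,0,-0.16],0.72],[[65,-85,90],[0,0,-0.22],0.72],[[85,-112,120],[0,0,-0.28],0.72],[[101,-135,150],[0,0,-0.328],0.72],[[102,-135,190],[0,0,-0.328],0.72],[[102,-135,225],[0,0,-0.328],0.72],[[102,-135,255],[0,0,-0.328],0.72],[[102,-135,255],[0,0,-0.328],0.72]]'

```text
t: 14.3
tcp_pos: [0.51, 0.1766, 0.0823]
orientation: [0.005, 0.813, -0.583, -0.004]
wrist_force: [-1.7, -0.4, -0.9]
opening: 0.72
```

```bash
python3 go.py .5158 .178 .003 -71.3
python3 - <<'E'
from h import *
import pickle
from scipy.optimize import least_squares
P=[pickle.load(open(f'w{i}.pkl','rb')) for i in(4,5)]
X=np.array([(.095,.075,0),(.095,-.075,0),(-.095,-.075,.0),(-.095,.075,.0)])
O=[np.array([(29,37),(142,48),(148,170),(60,160.]) if 0 else [(29,37),(142,48)],float),np.array([(160,33),(273,48)],float)]
# lip top outer corners 14 mm proud
L=[np.array([(57,161),(155,174)],float),np.array([(164,160),(262,173)],float)]
XL=np.array([(-.095,.075,.014),(-.095,-.075,.014)])
def pts(v,X):
    G=R.from_euler('ZY',[v[2],-np.radians(20)]);return G.apply(X)+[v[0],v[1],.05]
for use in (0,1):
    f=lambda v:np.concatenate([np.r_[proj(p,pts(v,X[:2]))-o, (proj(p,pts(v,XL))-l)*use].ravel() for p,o,l in zip(P,O,L)])
    r=least_squares(f,[.447,.34,-.12]);print(r.x[:2],np.degrees(r.x[2]),np.round(r.fun,1))
p=get_image('wrist');im=p['img'].copy();cv2.imwrite('pics/w6.png',im[:,:,::-1])
v=r.x;q=P[1];im=q['img'].copy()
cv2.polylines(im,[np.int32(proj(q,pts(v,X)))],True,(255,0,0))
cv2.imwrite('pics/fit.png',np.hstack([cv2.resize(im[10:210,130:300],None,fx=2,fy=2),cv2.resize(p['img'],None,fx=400/384,fy=400/384)[:, :455]])[:,:,::-1])
E
```

```text
[ 0.7 -7.  79.2] [0.014 0.001 0.   ]  File "<stdin>", line 6
    O=[np.array([(29,37),(142,48),(148,170),(60,160.]) if 0 else [(29,37),(142,48)],float),np.array([(160,33),(273,48)],float)]
                                                    ^
SyntaxError: closing parenthesis ']' does not match opening parenthesis '('
```

```bash
python3 - <<'E'
from h import *
import pickle
from scipy.optimize import least_squares
P=[pickle.load(open(f'w{i}.pkl','rb')) for i in(4,5)]
X=np.array([(.095,.075,0),(.095,-.075,0),(-.095,-.075,.0),(-.095,.075,.0)])
O=[np.array([(29,37),(142,48)],float),np.array([(160,33),(273,48)],float)]
L=[np.array([(57,161),(155,174)],float),np.array([(164,160),(262,173)],float)]
XL=np.array([(-.095,.075,.014),(-.095,-.075,.014)])
def pts(v,X):
    G=R.from_euler('ZY',[v[2],-np.radians(20)]);return G.apply(X)+[v[0],v[1],.05]
for use in (0,1):
    f=lambda v:np.concatenate([np.r_[proj(p,pts(v,X[:2]))-o, (proj(p,pts(v,XL))-l)*use].ravel() for p,o,l in zip(P,O,L)])
    r=least_squares(f,[.447,.34,-.12]);print(r.x[:2],np.degrees(r.x[2]),np.round(r.fun,1))
p=get_image('wrist')
v=r.x;q=P[1];im=q['img'].copy()
cv2.polylines(im,[np.int32(proj(q,pts(v,X)))],True,(255,0,0))
cv2.imwrite('pics/fit.png',np.hstack([cv2.resize(im[10:210,130:300],None,fx=2,fy=2),cv2.resize(p['img'],None,fx=400/384,fy=400/384)[:, 50:510]])[:,:,::-1])
E
python3 go.py .5158 .178 .003 -71.3
```

```text
[0.44372192 0.33840315] -6.3598123137478755 [-3.5 -0.2 -1.2  1.3  0.   0.  -0.   0.  -0.7  0.4  5.1 -0.7  0.   0.
 -0.   0. ]
[0.44735169 0.33821294] -6.8023203771404 [-3.3 -3.7 -0.8 -1.2  0.9  4.7 -4.3  2.9 -0.2 -3.2  5.8 -3.3  2.2  5.6
 -1.2  3.6]
[ 0.7 -4.3 83. ] [0.008 0.001 0.   ]
```

View pics/fit.png

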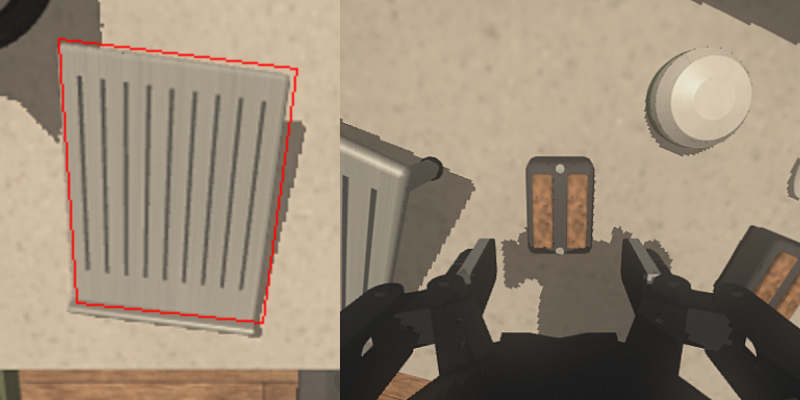

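The fit gives the drainer's middle at about (0.446, 0.339) with a yaw of about -6.6°. In the wrist view A at (560,205) sits centred between the open pads, and the timer at (700,95) is well clear.

Call:
arm_command --steps '[[[0,-1,20],[0,0,0],0.72],[[0,-2,40],[0,0,0],0.72],[[0,-2,60],[0,0,0],0.72],[[0,-2,75],[0,0,0],0.72],[[0,-2,83],[0,0,0],0.72],[[0,-2,83],[0,0,0],0.72],[[0,-2,83],[0,0,0],0.72]]'

```text
t: 14.93
tcp_pos: [0.5184, 0.1797, 0.0087]
orientation: [-0.001, 0.813, -0.582, 0.001]
wrist_force: [0.1, 0.6, 0.1]
opening: 0.721
```

```bash
python3 go.py .5158 .178 .003 -71.3
```

```text
[0.8 3.  5.7] [-0.003 -0.     0.002]
```

Call:
arm_command --steps '[[[0,2,3],[0,0,0],0.72],[[0,2,4],[0,0,0],0.72],[[0,2,4],[0,0,0],0.3],[[0,2,4],[0,0,0],0.3],[[0,2,4],[0,0,0],0.3],[[0,2,4],[0,0,0],0.3],[[0,2,4],[0,0,0],0.3]]' --squeeze 50

```text
t: 15.52
tcp_pos: [0.5158, 0.1785, 0.0037]
orientation: [-0.0, 0.813, -0.582, 0.001]
wrist_force: [-1.6, -3.7, 6.1]
opening: 0.509
```

Call:
arm_command --steps '[[[0,0,-10],[0,0,0],0.3],[[0,0,-25],[0,0,0],0.3],[[0,0,-45],[0,0,0],0.3],[[0,0,-70],[0,0,0],0.3],[[0,0,-100],[0,0,0],0.3],[[0,0,-135],[0,0,0],0.3],[[0,0,-150],[0,0,0],0.3],[[0,0,-150],[0,0,0],0.3],[[0,0,-150],[0,0,0],0.3]]'

```text
t: 16.27
tcp_pos: [0.5143, 0.1788, 0.152]
orientation: [0.0, 0.813, -0.582, -0.0]
wrist_force: [0.1, -0.3, -8.3]
opening: 0.505
```

```bash
python3 a2.py w7 >/dev/null
cat >> go.py <<'E'
# drainer targets: place pose with TCP h mm up the plate normal from rest underside offset
E
cat > pl.py <<'E'
from go import *
import sys
def place(lift,h0,yaw=-6.6,mid=(.446,.339,.05)):
    s=sensors.get_state();q=s['orientation'];T=R.from_quat([q[1],q[2],q[3],q[0]])
    S=R.from_euler('ZY',[yaw,-20],degrees=True)  # plate frame
    G=S*R.from_matrix(np.array([[0,-1,0],[-1,0,0],[0,0,-1.]]).T)
    pos=np.array(mid)+S.apply([0,0,h0+lift])
    print(lift,np.round(pos,4),np.round(T.inv().apply(pos-s['tcp_pos'])*1000,1),np.round((T.inv()*G).as_rotvec(),3))
h0=float(sys.argv[1])
for l in (.07,.03,.012,.002,0): place(l,h0)
E
python3 pl.py .006
```

```text
0.07 [0.4202 0.342  0.1214] [-185.    35.8   29.1] [0.347 0.077 0.439]
0.03 [0.4338 0.3404 0.0838] [-179.1   23.3   66.7] [0.347 0.077 0.439]
0.012 [0.4399 0.3397 0.0669] [-176.4   17.7   83.6] [0.347 0.077 0.439]
0.002 [0.4433 0.3393 0.0575] [-175.    14.5   93. ] [0.347 0.077 0.439]
0 [0.444  0.3392 0.0556] [-174.7   13.9   94.8] [0.347 0.077 0.439]
```

View pics/w7.png

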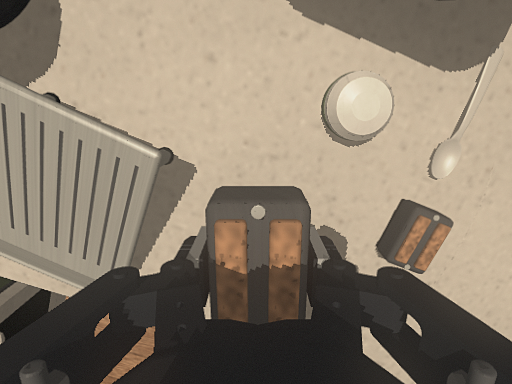

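A is held level in the view at (258,255), with 8 N of weight on the wrist. The timer (358,105), spoon and B (415,235) look undisturbed. Next I carry it above the drainer, tilted to match the plate.

Call:
arm_command --steps '[[[-20,4,0],[0.035,0.008,0.044],0.3],[[-45,9,0],[0.08,0.018,0.1],0.3],[[-75,15,0],[0.135,0.03,0.17],0.3],[[-105,20,0],[0.19,0.042,0.24],0.3],[[-135,26,5],[0.245,0.055,0.31],0.3],[[-165,32,15],[0.3,0.067,0.38],0.3],[[-180,35,24],[0.335,0.075,0.425],0.3],[[-185,36,29],[0.347,0.077,0.439],0.3],[[-185,36,29],[0.347,0.077,0.439],0.3],[[-185,36,29],[0.347,0.077,0.439],0.3]]'

```text
t: 17.4
tcp_pos: [0.4203, 0.342, 0.1223]
orientation: [0.115, -0.656, 0.735, -0.13]
wrist_force: [0.6, -0.1, -6.7]
opening: 0.505
```

```bash
python3 pl.py .004; python3 -c "
from h import *
p=get_image('wrist');q=get_image('scene');print(sensors.get_state()['wrist_force'])
cv2.imwrite('pics/w8.png',np.hstack([cv2.resize(p['img'],(512,384))[:, :440],cv2.resize(q['img'][160:256,130:220],(360,384),interpolation=2)])[:,:,::-1])"
```

```text
0.07 [0.4209 0.3419 0.1195] [0.  0.4 2.8] [-0.001 -0.001  0.001]
0.03 [0.4344 0.3403 0.0819] [-0.   0.4 42.8] [-0.001 -0.001  0.001]
0.012 [0.4406 0.3396 0.065 ] [-0.   0.5 60.8] [-0.001 -0.001  0.001]
0.002 [0.444  0.3392 0.0556] [-0.   0.5 70.8] [-0.001 -0.001  0.001]
0 [0.4446 0.3392 0.0538] [-0.   0.5 72.8] [-0.001 -0.001  0.001]
[ 0.18958388 -0.43762905 -7.34654624]
```

View pics/w8.png

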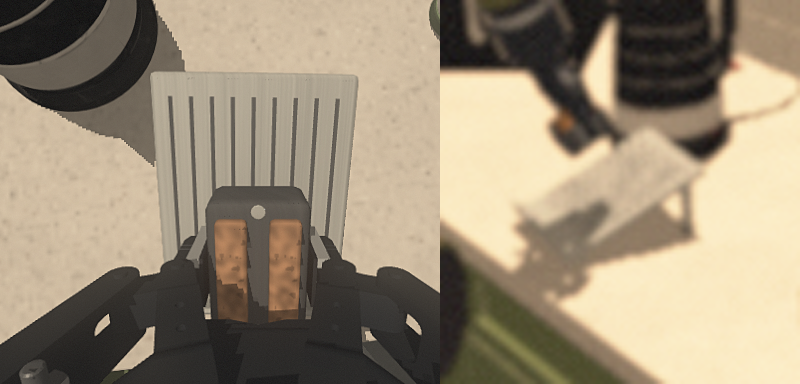

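The rest (258,255) is lined up with the plate, whose top edge runs from (152,72) to (358,76). I descend along the normal and then creep in by feel.

Call:
arm_command --steps '[[[0,0,15],[0,0,0],0.3],[[0,0,32],[0,0,0],0.3],[[0,0,46],[0,0,0],0.3],[[0,0,56],[0,0,0],0.3],[[0,0,62],[0,0,0],0.3],[[0,0,65],[0,0,0],0.3],[[0,0,66],[0,0,0],0.3],[[0,0,66],[0,0,0],0.3]]'

```text
t: 18.17
tcp_pos: [0.4446, 0.3398, 0.0624]
orientation: [0.117, -0.654, 0.735, -0.131]
wrist_force: [0.2, 0.2, -7.3]
opening: 0.506
```

Call:
arm_command --steps '[[[0,0,1.5],[0,0,0],0.3],[[0,0,3],[0,0,0],0.3],[[0,0,4],[0,0,0],0.3],[[0,0,4],[0,0,0],0.3],[[0,0,4],[0,0,0],0.3]]'

```text
t: 18.58
tcp_pos: [0.4454, 0.3396, 0.0581]
orientation: [0.117, -0.655, 0.735, -0.131]
wrist_force: [-0.4, -0.7, -7.6]
opening: 0.505
```

```bash
python3 pl.py .004|tail -1
```

```text
0 [0.4446 0.3392 0.0538] [0.6 2.1 3.9] [-0.004  0.001 -0.001]
```

Call:
arm_command --steps '[[[0,0,1],[0,0,0],0.3],[[0,0,2],[0,0,0],0.3],[[0,0,2],[0,0,0],0.3],[[0,0,2],[0,0,0],0.3]]'

```text
t: 18.92
tcp_pos: [0.446, 0.3394, 0.056]
orientation: [0.117, -0.655, 0.735, -0.131]
wrist_force: [1.4, -0.2, -6.8]
opening: 0.508
```

Call:
arm_command --steps '[[[0,0,1],[0,0,0],0.3],[[0,0,1],[0,0,0],0.3],[[0,0,1],[0,0,0],0.3]]'

```text
t: 19.17
tcp_pos: [0.4464, 0.3394, 0.0551]
orientation: [0.117, -0.655, 0.735, -0.131]
wrist_force: [0.1, -0.1, -6.4]
opening: 0.506
```

Call:
arm_command --steps '[[[0,0,1],[0,0,0],0.3],[[0,0,1],[0,0,0],0.3],[[0,0,1],[0,0,0],0.3]]'

```text
t: 19.42
tcp_pos: [0.4469, 0.3395, 0.0545]
orientation: [0.117, -0.655, 0.735, -0.131]
wrist_force: [-1.5, -0.4, -5.7]
opening: 0.507
```

Call:
arm_command --steps '[[[0,0,1],[0,0,0],0.3],[[0,0,1],[0,0,0],0.3],[[0,0,1],[0,0,0],0.3]]'

```text
t: 19.67
tcp_pos: [0.447, 0.3395, 0.0545]
orientation: [0.117, -0.655, 0.735, -0.131]
wrist_force: [-6.4, -1.6, 2.8]
opening: 0.505
```

Call:
arm_command --steps '[[[0,0,1],[0,0,0],0.3],[[0,0,1],[0,0,0],0.3],[[0,0,1],[0,0,0],0.3]]'

```text
t: 19.92
tcp_pos: [0.447, 0.3395, 0.0544]
orientation: [0.116, -0.654, 0.736, -0.131]
wrist_force: [-14.2, -4.5, 9.6]
opening: 0.504
```

The rest is firmly seated. I back off 1 mm, then open a little.

Call:
arm_command --steps '[[[0,0,-1],[0,0,0],0.3],[[0,0,-1],[0,0,0],0.3],[[0,0,-1],[0,0,0],0.53],[[0,0,-1],[0,0,0],0.56],[[0,0,-1],[0,0,0],0.6],[[0,0,-1],[0,0,0],0.64],[[0,0,-1],[0,0,0],0.68],[[0,0,-1],[0,0,0],0.72],[[0,0,-1],[0,0,0],0.72]]'

```text
t: 20.67
tcp_pos: [0.4473, 0.3395, 0.0535]
orientation: [0.117, -0.655, 0.735, -0.131]
wrist_force: [0.3, -0.1, 0.1]
opening: 0.722
```

```bash
python3 -c "
from h import *
p=get_image('wrist');save(p,'w9.png')"
```

```text
(no output)
```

View pics/w9.png

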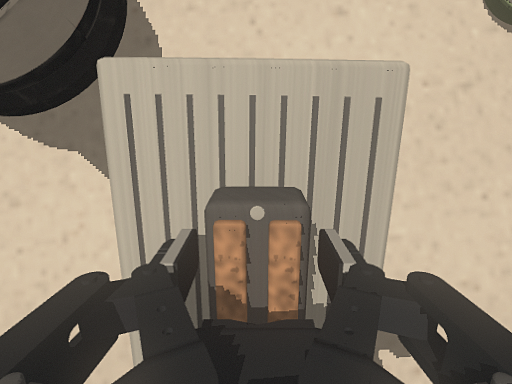

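The rest stays at (258,255) between the free pads and the wrist force is zero, so it holds on its own. I withdraw along the normal and then check.

Call:
arm_command --steps '[[[0,0,-8],[0,0,0],0.72],[[0,0,-20],[0,0,0],0.72],[[0,0,-40],[0,0,0],0.72],[[0,0,-65],[0,0,0],0.72],[[0,0,-95],[0,0,0],0.72],[[0,0,-125],[0,0,0],0.72],[[0,0,-155],[0,0,0],0.72],[[0,0,-180],[0,0,0],0.72],[[0,0,-190],[0,0,0],0.72],[[0,0,-190],[0,0,0],0.72]]'

```text
t: 21.55
tcp_pos: [0.3824, 0.3481, 0.2362]
orientation: [0.121, -0.655, 0.735, -0.13]
wrist_force: [-0.3, 1.1, -0.1]
opening: 0.72
```

Run:
```python
from h import *
p=get_image('wrist');save(p,'w10.png')
S=R.from_euler('ZY',[-6.6,-20],degrees=True);m=np.array([.446,.339,.05])
for l in ('rest_a_mid','slope_mid'):
    for r in spotter.mark_of(l,p):
        c,d=ray(p,r['pixel']);h=.02 if 'rest' in l else 0
        c,d=S.inv().apply(c-m),S.inv().apply(d);print(l,np.round(r['pixel']),round(r['confidence'],2),'in plate frame',np.round(c+d*(h-c[2])/d[2],4))
q=get_image('scene')
for r in spotter.mark_of('rest_a_mid',q): print(np.round(r['pixel']),np.round(at_z(q,r['pixel'],.02),3),round(r['confidence'],2))
```

```text
rest_a_mid [496.  97.] 0.78 in plate frame [ 0.0864 -0.2477  0.02  ]
[258. 253.] [ 0.505 -0.175  0.02 ] 0.74
[230. 232.] [0.532 0.021 0.02 ] 0.65
```

View pics/w10.png

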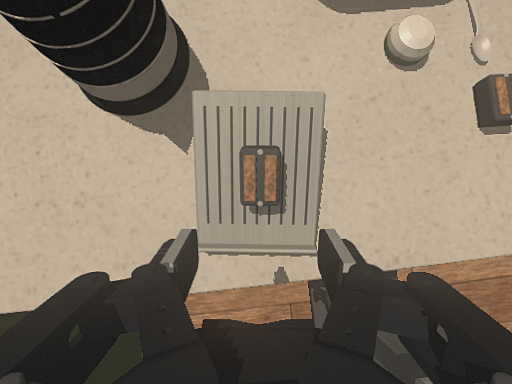

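The rest stands flat at (261,177), near the middle of the plate (about x 195–322, y 92–248 in the picture). The timer (410,38) and spoon (482,45) are in place, and so is B (495,100). I hand in.

```bash
python3 -c "
from rig import manip;print(manip.close_job())"
```

```text
the job is handed in; nothing more can be done
None
```

I pushed all three rests about 6 cm and stood A, the one that grips, on the middle of the drainer. It stayed there when released, and the job is handed in; no verdict was reported.

- **Feel test:** A dragged with about 11 N while moving and about 3 N after the stop. B read about 3.5 N and C about 2.5 N while moving, and both fell to about 0 N at the stop. The readings for B and C are above the 0.6–2 N in the text, but the sensor shows roughly 1 N of noise and offset. A stood out clearly.
- **Placing:** I lowered A along the plate's normal until the wrist force showed firm contact, then opened the jaws and withdrew. The gripper touches nothing.
- **Last checks:** In the last picture A is flat, near the plate's middle and not sliding. The timer, spoon and B look undisturbed.
- **Checks that failed or disagreed:**
  - The network did not report A on the plate, so that rests on the picture and the measured tool pose.
  - The drainer outline fit disagreed with hand-read corners by up to about 6 pixels, well inside the placing tolerance.
  - C and the spice jar were outside the last close view. The scene camera still found C where I had left it. The jar I did not check; my paths stayed clear of it.

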